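Hold the recessed calibration button with the adjusting pin

TASK

On the calibrator, slide the fader until it is level with the little steel pointer beside its track, and leave it there without shifting the pointer. Then take the adjusting pin from its block, reach its thin tip through the round hole in the calibrator's top and press the recessed button all the way down. Finish while still gripping the pin and holding the button down; leave the jar, the spool and the blue case where they are.

Things in the scene. Friction and masses are not known exactly. Their poses are not given: they have to be found in the camera images.
- calibrator: Fixed flat instrument, 160 (x) x 220 (y) x 60 mm high, aluminium top, standing on the bench; cannot be moved. Origin: centre of its underside; z up. It is turned about z by up to 0.25 rad either way and may be to the robot's left or right. In its own frame the fader track runs along y at x = -30 mm and the round hole is at x = 35, y = 75 mm; a dark flat display fills the rest of the top. Only the fader stands up from the top.
- fader (a joint): Position of the fader along the calibrator's +y, 0 to 0.100 m (0 lies at y = -65 mm in the calibrator's frame). It starts between 0 and 0.020. It slides with about 1.5 N of friction and stays where it is left.
- fader_top (a point): Centre of the top of the fader: a black upright cap 24 mm (calibrator's x) x 14 mm (y) x 28 mm high with a white line across its top, standing on the calibrator's top. Its top is 88.5 mm above the bench. Axes as the calibrator's.
- pointer (a joint): Position of the pointer along the calibrator's +y, same scale and zero as the fader's: the fader is level with the pointer when both values are equal. Between 0.045 and 0.085 m, different every time.
- pointer_tip (a point): Point of the pointer: a flat dark steel clip, 10 mm wide and 2 mm thick, lying on the calibrator's top on the +x side of the fader track and pointing at the track (-x); the point is 19 mm from the track's centre line. It is an index mark, stiff to slide (about 6 N) and to be left where it is. Axes as the calibrator's.
- aperture (a point): Centre of the mouth of the round hole in the calibrator's top, 14 mm across, 60 mm above the bench. The hole is vertical with smooth walls.
- button_top (a point): Centre of the top of the recessed button, a black disc 12 mm across in the hole; at rest it lies 18 mm below the mouth of the hole (42 mm above the bench).
- button (a joint): How far the button is pressed down: 0 at rest, 0.006 m fully down, when it meets a hard stop. A spring returns it; starting to move it takes about 1.5 N and fully down about 5 N.
- stand: Fixed wooden block 60 x 60 x 58 mm high that holds the adjusting pin upright in a vertical hole 9 mm across and 56 mm deep. Origin: centre of its underside. It stands on the other side of the robot's centre line from the calibrator.
- stylus_mid (a point): Centre of the pin's handle (half-way up the handle). The adjusting pin is loose, 35 to 70 g, and stands upright: a round grey handle 16 mm across and 70 mm long, under it a round steel shaft 6 mm across and 50 mm long. The handle's lower end rests on the block, so its centre starts 93 mm above the bench, and it tops out at 128 mm. z points from tip to handle.
- stylus_tip (a point): Flat lower end of the pin's thin shaft, 85 mm below the centre of the handle, on the pin's axis.
- stylus: The same pin as a whole; origin at its tip, z up along it.
- jar: Bystander: glass jar with steel cap, 56 mm across, 70 mm high, on the far side of the work. Origin: centre of its underside.
- spool: Bystander: steel-coloured ring-shaped spool, 56 mm across, 35 mm high, at the far right. Origin: centre of its underside.
- case: Bystander: blue closed parts case 70 x 100 x 30 mm high, at the far left. Origin: centre of its underside.
There are look-alikes about, which are no part of the job. Of the things shaped like the stylus, the grey one is meant.

How it is judged (in metres and radians):
On the way, in this order (a step that is already met when the one before it is completed fails the run):
1. the fader is level with the pointer (y of fader_top in the frame of pointer_tip between -0.005 and 0.005 m), for 0.3 s.
2. the pin's tip presses the recessed button down (all of step 1 and value of joint button above 0.0045 m and distance between stylus_tip and button_top below 0.007 m), for 0.2 s.
At the end, for the whole second after the job is handed in: The fader is level with the pointer within 5 mm along the track, the pin is gripped by the fingers (over 2 N), its tip is on the recessed button (within 7 mm of the centre of its top) and the button is held down by more than 4.5 of its 6 mm, all through the last second (all of step 2 and contact force between the fingers and stylus above 2 N); the arm keeps its last pose, push and grip.
It fails at once if the jar is moved (over 30 mm) (distance of jar from where it was at the start of the episode above 0.03 m).
It fails at once if the spool is moved (over 30 mm) (distance of spool from where it was at the start of the episode above 0.03 m).
It fails at once if the blue case is moved (over 30 mm) (distance of case from where it was at the start of the episode above 0.03 m).
It fails at once if the pointer is shifted (over 4 mm) (distance of pointer_tip from where it was at the start of the episode above 0.004 m).
It also fails if it takes over 58 s, if anything falls off the work surface, if the arm or the gripper's body presses on something with over 40 N, if the wrist force passes 120 N, or if a joint passes its speed limit or range.

ROBOT

A 7-joint arm with a two-finger parallel gripper is mounted at the origin on the work surface. World frame = base frame: x ahead of the robot, y to its left, z up, the work surface at z = 0. Lengths are in m, angles in degrees, forces in N, time in s.
With the tool pointing down it reaches from about 0.35 to 0.9 m from the base axis. Payload 19.9 kg.
Tool frame: the origin (TCP) lies midway between the tips of the shut fingers; the grasp point (between the pads) lies 19 mm behind it; z points along the fingers, y is the line along which they close (so a half turn about z gives the same grasp; the last joint's range is limited). The gripper opens to 94 mm and grips with 3 to 60 N. Pads are 16 mm wide; open, the fingers measure 119 mm over their backs; the gripper's body (75 mm by 177 mm) begins 78 mm behind the grasp point.
Start: joints at [-69.7, 23.915, -0.59, 92.452, 0.269, 63.638, -3.037], TCP at [0.241, 0.577, 0.205] pointing down, gripper open.
Joint ranges: [-161.28, 161.28], [-22.2, 115.67], [-73.04, 71.86], [3.21, 147.25], [-68.34, 248.33], [10.77, 114.83], [-161.83, 161.83]. Speed limits (degrees/s): [108.29, 108.29, 136.94, 136.94, 172.46, 172.46, 172.46].

INTERFACE

Orientations are given as [roll, pitch, yaw] about the fixed x, y, z axes, in that order (R = Rz(yaw) Ry(pitch) Rx(roll)).
In Python, from cell import * gives the robot as it stands. The module is installed in compiled form; this text tells all that it offers.
- The arm moves only by the shell command python3 -m handwheel 'ROWS' [OPENING] [FORCE]. ROWS is JSON, a list of rows, each an object with "travel": the shift along the world's x, y, z in m, a list of three; "rotation": the turn, a rotation vector about the world's x, y, z in rad, a list of three. In form: [{"travel": [tx, ty, tz], "rotation": [wx, wy, wz]}, ...]. A call has 1 to 20 rows; each row is the pose to reach, as a shift and turn from the pose commanded when the call began; what a row does not reach only later rows make up. A row lasts 1/8 s, in which the tool goes at most 62.5 mm and 10.7 degrees, less where a joint would pass 70% of its speed; a pose out of reach is approached as far as the arm can. A call with a gripper value outside its range is refused whole. OPENING is the opening, from -1 (shut) to 1 (fully open), set as the call begins (- or left out, the last holds). The fingers move at their own pace and stop on an object; FORCE is the grip in N (left out, the last holds). Time passes only in rows, so rows that repeat a pose let the fingers close. It gives the time, the measured TCP pose, the force, the opening and the grip force at its end, in the units of the state.
- get_state(): the state, without advancing time (a new reading comes with each control period).
- get_image(name): name is "scene" or "side" or "wrist"; returns a dict with "color" (420x560x3 uint8, red, green, blue), "vfov" (degrees; the focal length in pixels is half the picture's height over the tangent of half this angle, whatever the lens; pixels are square), "cx", "cy" (the principal point, pixels), "position" and "rotation" of the camera in the world. Camera axes: x right, y up, looking along -z (the intrinsics and any distortion apply to the point x, -y, -z); pixel columns grow to the right and rows downward; lengths in m; the calibration is good to about 2 mm. A picture is of the moment at which its call begins. There is no depth.
- finish_job(): hands the job in; it is judged then, once.
The state is a dict: "clock": time; "joint_positions": joint angles; "qvel": joint speeds; "effort": joint torques, N m; "eef_pos": TCP position; "tool_rot": TCP orientation; "ft_force": force on the tool from outside, world axes, zero at the start; "wrist_torque": the same for the moment, N m; "width": opening from 0.0 (shut) to 1.0 (fully open); "gripper_force": force on a finger pad.
Only numpy, scipy, OpenCV 4.12 (cv2) and the standard library are available. Lean on these libraries where they do the work, as an engineer would, in place of code of your own. Each camera call takes 0.05 s, during which the arm holds its last target. There are 200 camera calls.

## Working session

There is one attempt and no reset: what is moved stays moved. The work goes in short steps, Python scripts to look and compute and a shell command to move; the robot and the scene stay as the last step left them, time stands still between calls to the robot, and variables do not carry over. Pictures are saved under pics/ and viewed, at most 10 in all, crops included, and the job is handed in when it is done.

```bash
mkdir -p pics; cat > h.py <<'E'
from cell import *
import numpy as np, cv2
def grab(n,f):
    im=get_image(n); cv2.imwrite('pics/'+f,im['color'][:,:,::-1]); 
    np.save('pics/'+f+'.npy',{k:v for k,v in im.items() if k!='color'},allow_pickle=True); return im
def load(f): return np.load('pics/'+f+'.npy',allow_pickle=True).item()
def ray(im,u,v,z):
    f=210/np.tan(np.radians(im['vfov'])/2)
    d=np.array(im['rotation'])@np.array([(u-im['cx'])/f,-(v-im['cy'])/f,-1]); p=np.array(im['position'])
    return p+d*(z-p[2])/d[2]
def proj(im,P):
    f=210/np.tan(np.radians(im['vfov'])/2)
    c=np.array(im['rotation']).T@(np.array(P)-np.array(im['position'])); return im['cx']+f*c[0]/-c[2], im['cy']-f*c[1]/-c[2]
E
python3 - <<'E'
from h import *
for n in ['scene','side','wrist']:
    im=grab(n,n+'0.png'); print({k:v for k,v in im.items() if k!='color'})
print(get_state())
a=[cv2.imread('pics/%s0.png'%n) for n in ['scene','side']]
E
```

```text
{'vfov': 49.93256594777134, 'cx': 286.2420063400032, 'cy': 207.42483228498168, 'position': array([1.22671033, 0.75545082, 0.80339651]), 'rotation': array([ 52.98742066,  -1.17033221, 142.28847737])}
{'vfov': 42.36079062305883, 'cx': 290.44293933452974, 'cy': 207.62460068985902, 'position': array([ 0.23196446, -0.72520444,  0.92151949]), 'rotation': array([ 45.48390885,   0.72563289, -30.20722155])}
{'vfov': 65.51079618790301, 'cx': 283.0857618633329, 'cy': 211.52380271371106, 'position': array([0.16790026, 0.6081905 , 0.38377523]), 'rotation': array([-15.55319735,   0.1154448 ,  67.34315668])}
{'clock': 0.15, 'joint_positions': array([-69.70003278,  23.9413216 ,  -0.58929729,  92.4778    ,
         0.2685715 ,  63.63790979,  -3.03840126]), 'qvel': array([-0.01007727, -0.03159652, -0.02650456, -0.14975107,  0.01891886,
        0.03151388, -0.01139282]), 'effort': array([ 1.67883223e-03, -8.51544929e+01,  6.40080292e-01, -4.26141822e+01,
       -4.86421504e-02,  1.70114392e-02,  8.80005018e-06]), 'eef_pos': array([0.24086815, 0.57640083, 0.20495521]), 'tool_rot': array([-1.79944493e+02,  4.33994964e-03,  1.57319723e+02]), 'ft_force': array([ 0.57447274,  0.07894435, -0.77031107]), 'wrist_torque': array([0.06714893, 0.05156172, 0.02515393]), 'gripper_force': 0.0, 'width': 0.9990080079668366}
```

View pics/scene0.png

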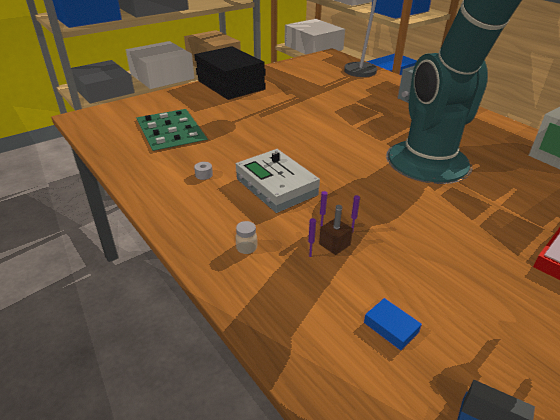

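View pics/side0.png

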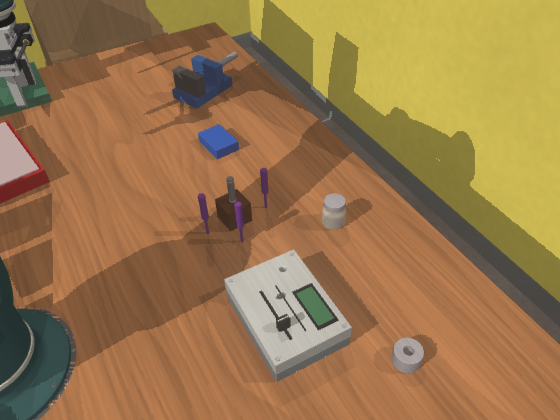

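The scene picture shows the calibrator left of centre (~278,178), the block and grey pin at (337,225) with three purple look-alikes round it. The side picture shows the hole at (282,269), the fader at (283,322) and the grey pin's top at (231,180). I'll enlarge the side view.

```bash
python3 - <<'E'
s=open('h.py').read().replace("np.array(im['rotation'])","Rm(im)")
s=s.replace("def grab","from scipy.spatial.transform import Rotation as Ro\ndef Rm(im): return Ro.from_euler('xyz',im['rotation'],degrees=True).as_matrix()\ndef grab",1)
open('h.py','w').write(s)
from h import *
a=cv2.imread('pics/side0.png')
A=cv2.resize(a[240:385,210:365],None,fx=4,fy=4,interpolation=cv2.INTER_CUBIC)[:,:620]
cv2.imwrite('pics/c1.png',A); print(A.shape)
im=load('side0.png'); sc=load('scene0.png')
print('hole',ray(im,282,269,.06),ray(sc,282,186,.06))
print('pin top',ray(im,231,180,.128),ray(sc,338,207,.128))
for u,v in [(226,281),(293,251),(350,325),(277,366)]: print(ray(im,u,v,.06))
for n,u,v in [('p1b',207,233),('p2b',241,241),('p3b',265,207)]: print(n,ray(im,u,v,0))
for n,u,v in [('s1b',310,255),('s2b',351,224)]: print(n,ray(sc,u,v,0))
E
```

```text
(580, 620, 3)
hole [ 0.55910255 -0.10746874  0.06      ] [ 0.5578135  -0.10507856  0.06      ]
pin top [0.56056187 0.12000173 0.128     ] [0.56204301 0.13003898 0.128     ]
[ 0.44788306 -0.07685695  0.06      ]
[ 0.60274625 -0.07729169  0.06      ]
[ 0.60192416 -0.28766812  0.06      ]
[ 0.44451411 -0.2917026   0.06      ]
p1b [0.48503231 0.117699   0.        ]
p2b [0.54175188 0.05477206 0.        ]
p3b [0.6415052  0.12436016 0.        ]
s1b [0.63753924 0.12131899 0.        ]
s2b [0.4611762 0.0924182 0.       ]
```

View pics/c1.png

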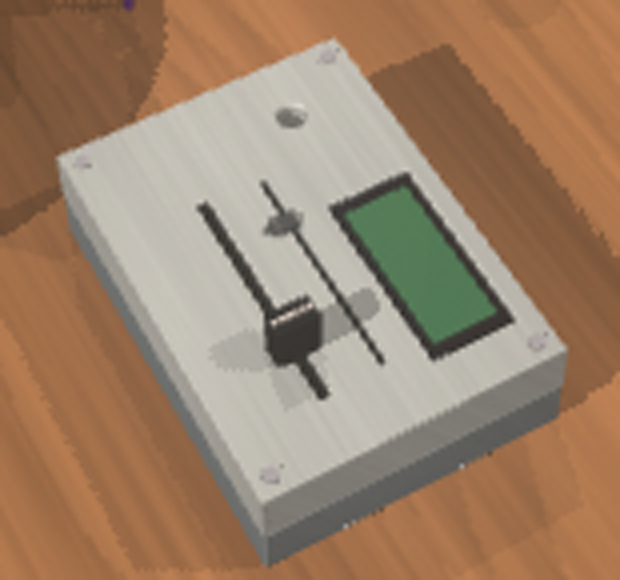

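The crop shows the hole at side pixel (282.7,269), the pointer tip at (276,296.5) and the white line on the fader top at about (283,317). The calibrator's yaw is about 0.

```bash
python3 - <<'E'
from h import *
im=load('side0.png'); sc=load('scene0.png')
print('ptr',ray(im,276,296.5,.062)); print('fader',ray(im,283,316.5,.0885)); print('track',ray(im,210+204/4,240+205/4,.06),ray(im,210+323/4,240+397/4,.06))
print('jar cap',ray(im,334,202,.07))
for u,v in [(202,197),(239,206),(264,171)]: print(ray(im,u,v,.128))
s=get_state(); print(s['eef_pos'],s['tool_rot'])
E
```

```text
ptr [ 0.51466868 -0.16228914  0.062     ]
fader [ 0.49524308 -0.22506861  0.0885    ]
track [ 0.49615092 -0.13493065  0.06      ] [ 0.4921349  -0.25773906  0.06      ]
jar cap [ 0.75203745 -0.00627454  0.07      ]
[0.48349308 0.10257553 0.128     ]
[0.53919954 0.03708231 0.128     ]
[0.63743612 0.10922714 0.128     ]
[0.24086815 0.57640083 0.20495521] [-1.79944493e+02  4.33994964e-03  1.57319723e+02]
```

```bash
python3 -m handwheel '[{"travel":[0.02,-0.05,0.03],"rotation":[0,0,0]},{"travel":[0.04,-0.1,0.06],"rotation":[0,0,0.05]},{"travel":[0.06,-0.15,0.06],"rotation":[0,0,0.1]},{"travel":[0.08,-0.2,0.06],"rotation":[0,0,0.15]},{"travel":[0.1,-0.25,0.06],"rotation":[0,0,0.2]},{"travel":[0.12,-0.3,0.06],"rotation":[0,0,0.25]},{"travel":[0.135,-0.35,0.06],"rotation":[0,0,0.3]},{"travel":[0.15,-0.4,0.06],"rotation":[0,0,0.35]},{"travel":[0.165,-0.45,0.06],"rotation":[0,0,0.376]},{"travel":[0.18,-0.5,0.06],"rotation":[0,0,0.376]},{"travel":[0.195,-0.55,0.06],"rotation":[0,0,0.376]},{"travel":[0.21,-0.6,0.06],"rotation":[0,0,0.376]},{"travel":[0.225,-0.65,0.05],"rotation":[0,0,0.376]},{"travel":[0.24,-0.7,0.04],"rotation":[0,0,0.376]},{"travel":[0.254,-0.74,0.03],"rotation":[0,0,0.376]},{"travel":[0.254,-0.776,0.02],"rotation":[0,0,0.376]},{"travel":[0.254,-0.776,0.02],"rotation":[0,0,0.376]},{"travel":[0.254,-0.776,0.02],"rotation":[0,0,0.376]}]' -0.1
python3 - <<'E'
from h import *
im=grab('wrist','w1.png'); a=im['color'][:,:,::-1]
cv2.imwrite('pics/w1b.png',cv2.resize(a,(800,600),interpolation=cv2.INTER_CUBIC)); print(get_state()['eef_pos'],get_state()['tool_rot'])
E
```

```text
clock: 2.4
eef_pos: [0.495, -0.1988, 0.2254]
tool_rot: [180.0, -0.0, 178.9]
ft_force: [0.3, -0.2, -0.0]
width: 0.446
gripper_force: 0.0
[ 0.49515341 -0.1983719   0.22555182] [1.79978699e+02 1.05834646e-02 1.78925810e+02]
```

View pics/w1b.png

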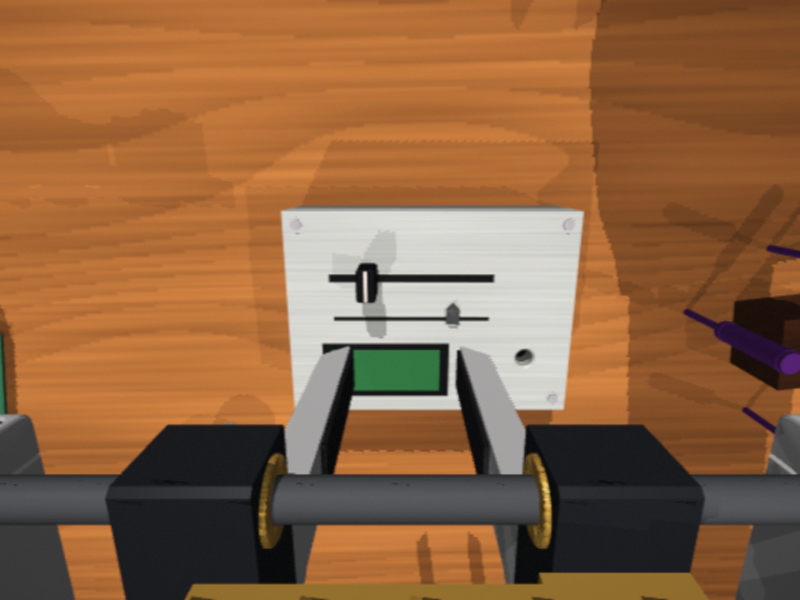

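The wrist view shows the fader's white line at (365,285), the pointer's tip at (452,304), the hole at (524,357) and the track from (330,278) to (493,278), all in 800-px scale.

```bash
python3 - <<'E'
from h import *
im=load('w1.png'); k=.7
for n,u,v,z in [('fader',365.5,286,.0885),('ptr tip',452,303,.062),('ptr base',453,325,.062),('hole',524,357,.06),('tr0',330,278,.06),('tr1',493,278,.06),('c1',282,211,.06),('c2',583,211,.06),('c3',565,409,.06),('c4',295,409,.06)]: print(n,ray(im,u*k,v*k,z).round(4))
E
```

```text
fader [ 0.4914 -0.2244  0.0885]
ptr tip [ 0.5123 -0.1615  0.062 ]
ptr base [ 0.53   -0.1606  0.062 ]
hole [ 0.5584 -0.1039  0.06  ]
tr0 [ 0.4915 -0.2536  0.06  ]
tr1 [ 0.4939 -0.1305  0.06  ]
c1 [ 0.4411 -0.2854  0.06  ]
c2 [ 0.4453 -0.0667  0.06  ]
c3 [ 0.6047 -0.0681  0.06  ]
c4 [ 0.6006 -0.289   0.06  ]
```

```bash
python3 -m handwheel '[{"travel":[-0.0035,-0.0255,0],"rotation":[0,0,0]},{"travel":[-0.0035,-0.0255,-0.03],"rotation":[0,0,0]},{"travel":[-0.0035,-0.0255,-0.06],"rotation":[0,0,0]},{"travel":[-0.0035,-0.0255,-0.09],"rotation":[0,0,0]},{"travel":[-0.0035,-0.0255,-0.115],"rotation":[0,0,0]},{"travel":[-0.0035,-0.0255,-0.135],"rotation":[0,0,0]},{"travel":[-0.0035,-0.0255,-0.15],"rotation":[0,0,0]},{"travel":[-0.0035,-0.0255,-0.158],"rotation":[0,0,0]},{"travel":[-0.0035,-0.0255,-0.158],"rotation":[0,0,0]}]' && python3 -m handwheel '[{"travel":[0,0,0],"rotation":[0,0,0]},{"travel":[0,0,0],"rotation":[0,0,0]},{"travel":[0,0,0],"rotation":[0,0,0]},{"travel":[0,0,0],"rotation":[0,0,0]},{"travel":[0,0,0],"rotation":[0,0,0]},{"travel":[0,0,0],"rotation":[0,0,0]}]' -1 10
```

```text
clock: 3.58
eef_pos: [0.4915, -0.2246, 0.0674]
tool_rot: [180.0, -0.0, 178.9]
ft_force: [-0.6, -0.5, 0.1]
width: 0.447
gripper_force: 0.0
clock: 4.32
eef_pos: [0.4916, -0.225, 0.0677]
tool_rot: [-180.0, 0.0, 178.9]
ft_force: [-0.3, -0.2, 6.0]
width: 0.149
gripper_force: 10.0
```

```bash
python3 -m handwheel '[{"travel":[0.0001,0.008,0],"rotation":[0,0,0]},{"travel":[0.0003,0.018,0],"rotation":[0,0,0]},{"travel":[0.0005,0.028,0],"rotation":[0,0,0]},{"travel":[0.0008,0.038,0],"rotation":[0,0,0]},{"travel":[0.001,0.048,0],"rotation":[0,0,0]},{"travel":[0.0012,0.057,0],"rotation":[0,0,0]},{"travel":[0.0013,0.0635,0],"rotation":[0,0,0]},{"travel":[0.0013,0.0635,0],"rotation":[0,0,0]},{"travel":[0.0013,0.0635,0],"rotation":[0,0,0]}]' && python3 -m handwheel '[{"travel":[0,0,0],"rotation":[0,0,0]},{"travel":[0,0,0],"rotation":[0,0,0]},{"travel":[0,0,0],"rotation":[0,0,0]},{"travel":[0,0,0.03],"rotation":[0,0,0]},{"travel":[0,0,0.07],"rotation":[0,0,0]},{"travel":[0,0,0.11],"rotation":[0,0,0]},{"travel":[0,0,0.15],"rotation":[0,0,0]},{"travel":[0,0.03,0.17],"rotation":[0,0,0]},{"travel":[0,0.03,0.17],"rotation":[0,0,0]},{"travel":[0,0.03,0.17],"rotation":[0,0,0]}]' -0.1
python3 - <<'E'
from h import *
im=grab('wrist','w2.png'); a=im['color'][:,:,::-1]
cv2.imwrite('pics/w2b.png',cv2.resize(a,(800,600),interpolation=cv2.INTER_CUBIC)); print(get_state()['eef_pos'],get_state()['tool_rot'])
E
```

```text
clock: 5.45
eef_pos: [0.493, -0.1605, 0.0677]
tool_rot: [180.0, 0.0, 178.9]
ft_force: [-0.8, 1.5, 7.5]
width: 0.147
gripper_force: 10.0
clock: 6.7
eef_pos: [0.4925, -0.1316, 0.237]
tool_rot: [-180.0, -0.0, 178.9]
ft_force: [0.4, -0.6, 0.3]
width: 0.451
gripper_force: 0.0
[ 0.49235528 -0.13183973  0.23681579] [-1.79987434e+02 -4.93632876e-02  1.78830514e+02]
```

View pics/w2b.png

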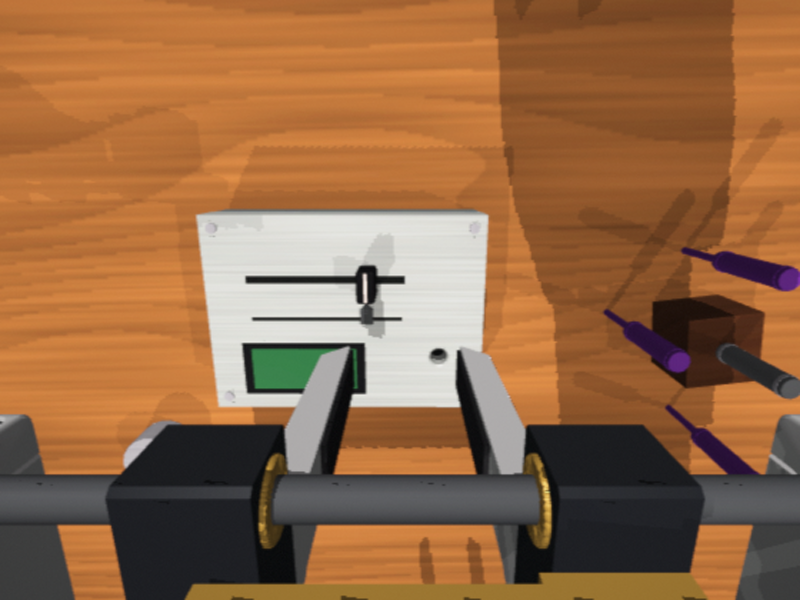

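The white line is now at (365.5,287), the pointer's tip at (367,307), the hole at (438,356) and the grey pin's top at (788,386).

```bash
python3 - <<'E'
from h import *
im=load('w2.png'); k=.7
for n,u,v,z in [('fader',365.5,287,.0885),('ptr tip',367,306,.062),('ptr base',367,325,.062),('hole',438,356,.06),('pin top',789,387,.128),('pin foot',725,353,.058),('purple2 base',607,312,0),('p2 top',679,361,.115),('p1 base',685,250,0),('p1 top',790,279,.115),('p3 base',669,407,0)]: print(n,ray(im,u*k,v*k,z).round(4))
E
```

```text
fader [ 0.4924 -0.1584  0.0885]
ptr tip [ 0.5143 -0.1603  0.062 ]
ptr base [ 0.53   -0.1609  0.062 ]
hole [ 0.5585 -0.1041  0.06  ]
pin top [0.5577 0.1279 0.128 ]
pin foot [0.5611 0.1316 0.058 ]
purple2 base [0.542  0.0573 0.    ]
p2 top [0.543  0.0593 0.115 ]
p1 base [0.4851 0.1216 0.    ]
p1 top [0.486  0.1245 0.115 ]
p3 base [ 0.6412  0.1279 -0.    ]
```

```bash
python3 -m handwheel '[{"travel":[0.01,0.04,0],"rotation":[0,0,0]},{"travel":[0.02,0.08,0],"rotation":[0,0,0]},{"travel":[0.03,0.12,0],"rotation":[0,0,0]},{"travel":[0.04,0.16,0],"rotation":[0,0,0]},{"travel":[0.05,0.2,0],"rotation":[0,0,0]},{"travel":[0.06,0.24,0],"rotation":[0,0,0]},{"travel":[0.0665,0.2605,-0.02],"rotation":[0,0,0]},{"travel":[0.0665,0.2605,-0.05],"rotation":[0,0,0]},{"travel":[0.0665,0.2605,-0.075],"rotation":[0,0,0]},{"travel":[0.0665,0.2605,-0.075],"rotation":[0,0,0]},{"travel":[0.0665,0.2605,-0.075],"rotation":[0,0,0]}]'
python3 - <<'E'
from h import *
im=grab('wrist','w3.png'); a=im['color'][:,:,::-1]
cv2.imwrite('pics/w3b.png',cv2.resize(a,(800,600),interpolation=cv2.INTER_CUBIC)); p=get_state()['eef_pos'];print(p,np.array(proj(im,p))/.7)
for z in (.058,.128):print(np.array(proj(im,[.559,.129,z]))/.7)
E
```

```text
clock: 8.12
eef_pos: [0.5597, 0.1287, 0.163]
tool_rot: [-180.0, 0.0, 178.8]
ft_force: [-0.4, -0.1, 0.8]
width: 0.453
gripper_force: 0.0
[0.55985143 0.12885634 0.16332655] [401.58951366 370.96879828]
[402.91186578 301.29787207]
[402.33536581 339.5847095 ]
```

View pics/w3b.png

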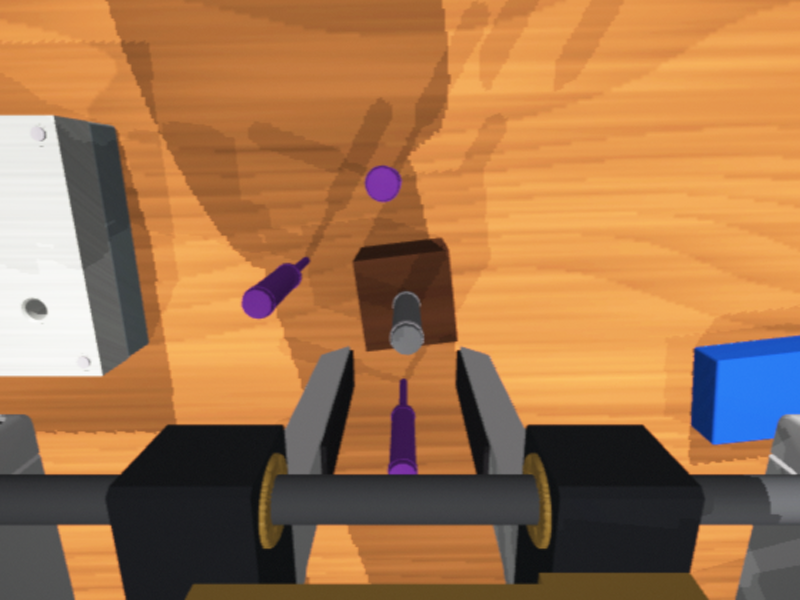

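The grey pin's top is at (406,336) between the fingers, about 2 mm to the +y and -x sides of where the TCP is. The look-alikes are clear of the fingers.

```bash
python3 -m handwheel '[{"travel":[-0.002,0.002,-0.005],"rotation":[0,0,0]},{"travel":[-0.002,0.002,-0.02],"rotation":[0,0,0]},{"travel":[-0.002,0.002,-0.035],"rotation":[0,0,0]},{"travel":[-0.002,0.002,-0.05],"rotation":[0,0,0]},{"travel":[-0.002,0.002,-0.065],"rotation":[0,0,0]},{"travel":[-0.002,0.002,-0.077],"rotation":[0,0,0]},{"travel":[-0.002,0.002,-0.077],"rotation":[0,0,0]}]' && python3 -m handwheel '[{"travel":[0,0,0],"rotation":[0,0,0]},{"travel":[0,0,0],"rotation":[0,0,0]},{"travel":[0,0,0],"rotation":[0,0,0]},{"travel":[0,0,0],"rotation":[0,0,0]},{"travel":[0,0,0],"rotation":[0,0,0]},{"travel":[0,0,0],"rotation":[0,0,0]}]' -1 40
```

```text
clock: 9.05
eef_pos: [0.5568, 0.131, 0.0845]
tool_rot: [-180.0, -0.1, 178.9]
ft_force: [-0.7, 0.9, 0.6]
width: 0.448
gripper_force: 0.0
clock: 9.8
eef_pos: [0.5575, 0.1312, 0.0857]
tool_rot: [180.0, 0.0, 178.9]
ft_force: [-0.4, -0.8, 6.0]
width: 0.167
gripper_force: 40.0
```

```bash
python3 -m handwheel '[{"travel":[0,0,0.02],"rotation":[0,0,0]},{"travel":[0,0,0.05],"rotation":[0,0,0]},{"travel":[0,0,0.09],"rotation":[0,0,0]},{"travel":[0,0,0.13],"rotation":[0,0,0]},{"travel":[0,0,0.15],"rotation":[0,0,0]},{"travel":[0,-0.04,0.15],"rotation":[0,0,0]},{"travel":[0,-0.08,0.15],"rotation":[0,0,0]},{"travel":[0.001,-0.12,0.15],"rotation":[0,0,0]},{"travel":[0.001,-0.16,0.15],"rotation":[0,0,0]},{"travel":[0.001,-0.2,0.14],"rotation":[0,0,0]},{"travel":[0.001,-0.225,0.12],"rotation":[0,0,0]},{"travel":[0.001,-0.235,0.1],"rotation":[0,0,0]},{"travel":[0.001,-0.235,0.078],"rotation":[0,0,0]},{"travel":[0.001,-0.235,0.078],"rotation":[0,0,0]},{"travel":[0.001,-0.235,0.078],"rotation":[0,0,0]}]'
python3 - <<'E'
from h import *
A=[]
p=get_state()['eef_pos']; print(p)
for n,f in [('wrist','w4.png'),('side','s4.png'),('scene','c4.png')]:
    im=grab(n,f); a=im['color'][:,:,::-1]
    u,v=proj(im,p-[0,0,.09]); u=int(u);v=int(v); 
    w=50 if n!='wrist' else 70
    u0,v0=u-w,v-w; print(n,u0,v0,400/(2*w),'tip exp',np.array(proj(im,p-[0,0,.0777])),'hole exp',proj(im,[.5585,-.104,.06]))
    c=cv2.resize(a[v0:v0+2*w,u0:u0+2*w],(400,400),interpolation=cv2.INTER_CUBIC); A.append(c)
cv2.imwrite('pics/m4.png',cv2.resize(np.hstack(A[:2]),(800,400)))
cv2.imwrite('pics/m4c.png',A[2])
E
```

```text
clock: 11.68
eef_pos: [0.5586, -0.1038, 0.1642]
tool_rot: [-180.0, 0.0, 178.9]
ft_force: [0.9, -0.4, -0.5]
width: 0.164
gripper_force: 40.0
[ 0.55855897 -0.10378877  0.16417405]
wrist 211 146 2.857142857142857 tip exp [281.47690546 220.54752747] hole exp (np.float64(281.4044353395699), np.float64(211.81390725850576))
side 230 213 4.0 tip exp [280.54605477 259.50222272] hole exp (np.float64(280.90275169798963), np.float64(267.9748731424278))
scene 232 132 4.0 tip exp [282.20077163 178.69823334] hole exp (np.float64(282.03667720478376), np.float64(186.2466687023343))
```

View pics/m4.png

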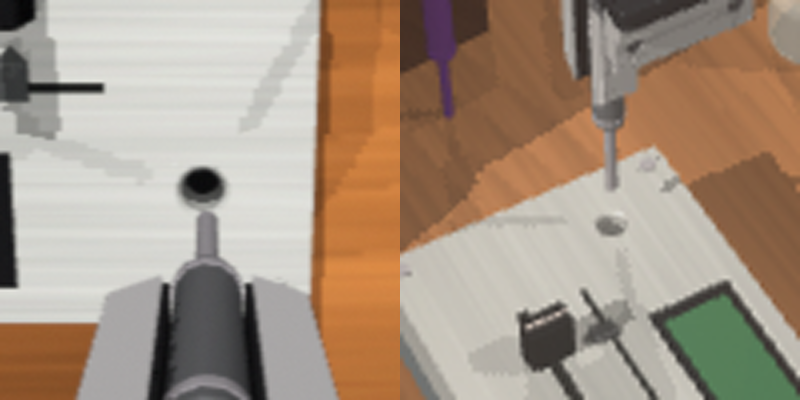

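The wrist crop shows the tip about 1.4 mm towards +y of the hole's centre, and the side crop shows about 0.4 mm. The clearance is 4 mm, so I shift by -1 mm and insert.

```bash
python3 -m handwheel '[{"travel":[0,-0.001,0],"rotation":[0,0,0]},{"travel":[0,-0.001,-0.01],"rotation":[0,0,0]},{"travel":[0,-0.001,-0.02],"rotation":[0,0,0]},{"travel":[0,-0.001,-0.027],"rotation":[0,0,0]},{"travel":[0,-0.001,-0.033],"rotation":[0,0,0]},{"travel":[0,-0.001,-0.039],"rotation":[0,0,0]},{"travel":[0,-0.001,-0.039],"rotation":[0,0,0]}]'
python3 - <<'E'
from h import *
A=[]
p=get_state()['eef_pos']; print(p)
for n,f in [('wrist','w5.png'),('side','s5.png')]:
    im=grab(n,f); a=im['color'][:,:,::-1]
    u,v=proj(im,[.5585,-.104,.06]); u=int(u);v=int(v); w=30
    A.append(cv2.resize(a[v-w:v+w,u-w:u+w],(400,400),interpolation=cv2.INTER_CUBIC))
cv2.imwrite('pics/m5.png',np.hstack(A))
E
```

```text
clock: 12.7
eef_pos: [0.5581, -0.1048, 0.124]
tool_rot: [-180.0, -0.0, 178.9]
ft_force: [-0.9, -0.7, 0.2]
width: 0.165
gripper_force: 40.0
[ 0.55808062 -0.10482109  0.12403657]
```

View pics/m5.png

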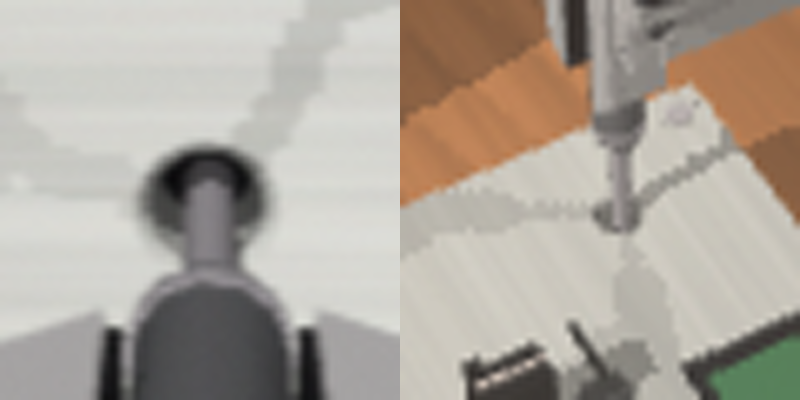

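The pin is inside the hole with room all round (wrist crop (210,200)). Next I press the button.

```bash
python3 -m handwheel '[{"travel":[0,0,-0.003],"rotation":[0,0,0]},{"travel":[0,0,-0.005],"rotation":[0,0,0]},{"travel":[0,0,-0.007],"rotation":[0,0,0]},{"travel":[0,0,-0.009],"rotation":[0,0,0]},{"travel":[0,0,-0.0105],"rotation":[0,0,0]},{"travel":[0,0,-0.0105],"rotation":[0,0,0]},{"travel":[0,0,-0.0105],"rotation":[0,0,0]},{"travel":[0,0,-0.0105],"rotation":[0,0,0]}]'
python3 -c "
from cell import *
for i in range(4): get_image('wrist'); s=get_state(); print(s['eef_pos'],s['ft_force'])"
```

```text
clock: 13.8
eef_pos: [0.5583, -0.1048, 0.114]
tool_rot: [-180.0, 0.0, 178.9]
ft_force: [0.4, 0.1, 5.2]
width: 0.163
gripper_force: 40.0
[ 0.55830873 -0.10483362  0.11399581] [-0.43457871 -0.19764378  3.3569782 ]
[ 0.55830936 -0.1048524   0.11398488] [-0.35999388  0.74821185  3.82158078]
[ 0.55833544 -0.10484632  0.11399785] [0.64869011 0.13252912 4.41787045]
[ 0.55832366 -0.10485718  0.11398704] [0.09303324 0.29083711 4.21392097]
```

```bash
python3 -m handwheel '[{"travel":[0,0,-0.001],"rotation":[0,0,0]},{"travel":[0,0,-0.0015],"rotation":[0,0,0]},{"travel":[0,0,-0.002],"rotation":[0,0,0]},{"travel":[0,0,-0.002],"rotation":[0,0,0]},{"travel":[0,0,-0.002],"rotation":[0,0,0]},{"travel":[0,0,-0.002],"rotation":[0,0,0]}]'
python3 -c "
from cell import *
for i in range(4): get_image('wrist'); s=get_state(); print(s['eef_pos'],s['ft_force'])"
```

```text
clock: 14.75
eef_pos: [0.5589, -0.105, 0.113]
tool_rot: [180.0, 0.1, 178.9]
ft_force: [-3.4, 1.9, 20.5]
width: 0.166
gripper_force: 40.0
[ 0.55890496 -0.10498834  0.11298579] [-3.53090983  0.94664661 22.19416231]
[ 0.55892817 -0.10498596  0.11300395] [-3.32610186  1.38684239 21.1140692 ]
[ 0.55892118 -0.10497182  0.1129894 ] [-4.01898698  0.47955959 20.33403334]
[ 0.5589135  -0.10500418  0.11300208] [-2.74849391  1.28777598 20.63730969]
```

The button is at its hard stop. I ease the push slightly and check the fader once more.

```bash
python3 -m handwheel '[{"travel":[0,0,0.0006],"rotation":[0,0,0]},{"travel":[0,0,0.0006],"rotation":[0,0,0]},{"travel":[0,0,0.0006],"rotation":[0,0,0]},{"travel":[0,0,0.0006],"rotation":[0,0,0]}]'
python3 - <<'E'
from h import *
im=grab('wrist','w6.png'); a=im['color'][:,:,::-1]
u,v=map(int,proj(im,[.50,-.155,.06])); print(u,v)
cv2.imwrite('pics/m6.png',cv2.resize(a[max(v-60,0):v+60,max(u-80,0):u+80],None,fx=4,fy=4,interpolation=cv2.INTER_CUBIC))
for P in ([.4924,-.1605,.0885],[.5133,-.1605,.062]): print(proj(im,P))
E
```

```text
clock: 15.45
eef_pos: [0.5587, -0.105, 0.1133]
tool_rot: [180.0, 0.1, 178.9]
ft_force: [-2.5, 1.1, 15.9]
width: 0.16
gripper_force: 40.0
208 152
(np.float64(188.04135389577624), np.float64(144.29050567282542))
(np.float64(201.4548878796852), np.float64(171.72955687693684))
```

View pics/m6.png

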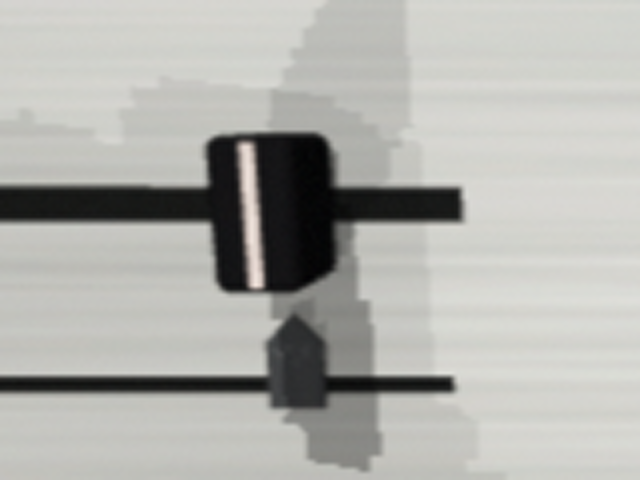

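The white line is at (190.7,145.7) and the pointer's tip at (201.5,171), so the fader is level within about 2 mm.

```bash
python3 -c "
from cell import *
print(finish_job())"
```

```text
the job is handed in; nothing more can be done
None
```

The job is handed in after about 15.5 s of the 58 s allowed: the fader is level with the pointer to about 2 mm, and the gripped pin (40 N) holds the button at its hard stop; the hand-in returned no verdict.

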